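# Hold the contact test jig at its working stroke

### The arm

A 7-joint arm with a two-finger parallel gripper is mounted at the origin on a cart in front of the work surface, level with it; the furniture and walls round the work are solid. World frame = base frame: x ahead of the robot, y to its left, z up, the work surface at z = 0. Lengths are in m, angles in rad, forces in N, time in s.
With the tool pointing down it reaches from about 0.4 to 0.875 m from the base axis. Payload 6.5 kg.
Tool frame: the origin (TCP) lies between the finger pads; the fingertips stand tips_ahead ahead of it and the grasp point (between the pads) lies 2 mm behind it (tips_ahead is the distance from the TCP to the fingertips, in m); z points along the fingers, y is the line along which they close (so a half turn about z gives the same grasp; the last joint's range is limited). The gripper opens to 85 mm and grips with 20 to 120 N. Pads are 22 mm wide; open, the fingers measure 114 mm over their backs; the gripper's body (76 mm by 85 mm) begins 54 mm behind the grasp point. The pads swing forward as they close: fully open they stand 13 mm farther back than shut.
Start: joints at [-1.296, 0.536, -0.004, 1.538, 0.003, 1.067, -0.071], TCP at [0.217, 0.613, 0.213] pointing down, gripper open.
Joint ranges: [-2.7, 2.7], [-0.37, 2.16], [-1.27, 1.26], [0.24, 2.4], [-1.31, 4.45], [0.19, 1.91], [-2.76, 2.76]. Speed limits (rad/s): [2.39, 2.39, 3.14, 3.14, 3.14, 3.14, 3.14].

### API

Orientations are given as [roll, pitch, yaw] about the fixed x, y, z axes, in that order (R = Rz(yaw) Ry(pitch) Rx(roll)).
In Python, from workcell import observe, read_camera, sign_off, tips_ahead gives the robot as it stands.
- The arm moves only by the shell command python3 -m handwheel 'ROWS' [FORCE]. ROWS is a JSON object whose one key "series" holds a list of rows, each an object of numbers: "grip": the finger opening in m, from 0 to 0.0854; "tx", "ty", "tz": the shift along the tool's x, y, z in m; "wx", "wy", "wz": the turn, a rotation vector about the tool's x, y, z in rad. In form: {"series": [{"grip": .., "tx": .., "ty": .., "tz": .., "wx": .., "wy": .., "wz": ..}, ...]}. A call has 1 to 20 rows; each row is the pose to reach, as a shift and turn from the pose commanded when the call began, along the tool's axes at that moment; what a row does not reach only later rows make up. A row lasts 1/10 s, in which the tool goes at most 50 mm and 8.59 degrees, less where a joint would pass 70% of its speed; a pose out of reach is approached as far as the arm can. A call with a gripper value outside its range is refused whole. The fingers move at their own pace and stop on an object; FORCE is the grip in N (left out, the last holds). Time passes only in rows, so rows that repeat a pose let the fingers close. It gives the time, the measured TCP pose, the force, the opening and the grip force at its end, in the units of the state.
- observe(): the state, without advancing time (a new reading comes with each control period).
- read_camera(name): name is "side" or "top"; returns a dict with "image" (480x640x3 uint8, red, green, blue), "intrinsics" (3x3 intrinsics, pixels), "dist" ([k1, k2, p1, p2, k3] as OpenCV has them; the pictures are not rectified), "T" (4x4, takes a point from camera to world coordinates). Camera axes: x right, y down, z forward; pixel columns grow to the right and rows downward; lengths in m; the calibration is good to about 2 mm. A picture is of the moment at which its call begins. There is no depth.
- sign_off(): hands the job in; it is judged then, once.
The state is a dict: "clock": time; "joint_positions": joint angles; "joint_vel": joint speeds; "joint_torque": joint torques, N m; "ee_pos": TCP position; "tool_rot": TCP orientation; "force": force on the tool from outside, world axes, zero at the start; "moment": the same for the moment, N m; "finger_gap": finger opening in m; "gripper_force": force on a finger pad.
Only numpy, scipy, OpenCV 4.12 (cv2) and the standard library are available. Lean on these libraries where they do the work, as an engineer would, in place of code of your own. Each camera call takes 0.05 s, during which the arm holds its last target. There are 200 camera calls.

### The job

Test the sensor board that lies in the lever jig: push the stop knob down and turn it anticlockwise until it springs up again in its free notch, so that its tongue no longer blocks the lever. Then bring the lever down until it stands level, pointer on the long mark, which is the contacts' working stroke; do not drive it past that to where the contacts bottom out. Keep it steady there for three seconds for the reading and finish still holding it down, and leave the other things on the bench where they lie.

Things in the scene. Friction and masses are not known exactly. Their poses are not given: they have to be found in the camera images.
- jig: Fixed lever test jig: dark base plate (x -50..92, y -59..145 mm, 18 thick), grey column behind, black nest with a green board, contact plate over it, raised lever reaching forward, round post with stop knob on its left. Origin on the bench; lever in the plane y = 0, x from handle to column, z up. Knob's vertical axis at x -2, y +100 mm. Apart from lever and knob all is below z 190 mm.
- lever_pivot (a point): Pivot of the lever, on the column, at x +75, y 0, z +135 mm in the jig's frame; its axis is the jig's y. The lever reaches forward from it, towards the jig's -x, 200 mm to the grip's axis. A white scale plate with marks stands at its right side and a black pointer turns with the lever.
- handle (a point): Middle of the lever's black rubber grip: a round bar 20 mm thick that sticks out sideways from the lever's end to the right (along the jig's y, from y -8 to -90 mm), 200 mm from the pivot axis. This point, in the jig's frame: x -101, y -50, z +229 mm raised; x -125, y -50, z +135 mm level. Free all round: pinch it from above across the jig's x, or push down with shut fingers.
- lever (a joint): Lever angle in rad, positive downward: 0 raised (28 degrees up, its sprung rest), 0.49 level = working stroke (pointer on the long mark; short marks 0.026 either way). Contacts meet the board at about 0.37, bottom out at 0.55; end stop 0.56. A spring drives it up: about 4 N at the handle raised, 8 N level. With the tongue under its peg it goes down only about 0.03 to 0.05.
- knob_grip (a point): Middle of the top of the black stop knob, on its axis: a bar 12 mm thick, 50 mm long and 26 mm high on a disc 48 mm in diameter; top at z 205 mm while sprung up. At joint value 0 the bar lies along the jig's y and its white line points to the lever. Nothing else stands within 45 mm of the axis at that height.
- stop_knob (a joint): Turn of the stop knob and its tongue in rad, positive anticlockwise seen from above: 0 stop engaged (tongue under the lever), 1.22 stop free (tongue swung to the back). Notches at 0 and 1.22, each with about 0.06 of play, hard ends at -0.06 and 1.28. It can turn between the notches only while pushed down by 6.5 mm or more.
- stop_stem (a joint): How far the stop knob is pushed down, in m: 0 sprung up, 0.008 fully down. The spring takes about 4 N to start and 8 N fully down. Let go over a notch the knob springs up to 0.
- board_b: Loose spare green board, 56 x 36 x 10 mm, on the bench near the jig; origin under its middle. Bystander.
- board_c: Loose spare green board, 56 x 36 x 10 mm, on the bench near the jig; origin under its middle. Bystander.
- tweezers: Steel tweezers, 115 mm long, 8 mm high, on the bench to the left of the jig; origin under the middle. Bystander.
- screw_tin: Round open tin of screws, 62 mm across, 17 mm high, to the left of the jig; origin under the middle. Bystander.
- timer: White timer, 66 x 66 x 20 mm; origin under the middle. Bystander.
- thermometer: Hand-held thermometer, 162 x 68 x 28 mm; origin under the middle. Bystander.
- loupe: Black eye loupe, a short cup 37 mm across and 34 mm high; origin under the middle. Bystander.

How it is judged:
By the outcome, as a careful person would: the job done as asked, in the order asked, and still so for the second after the job is handed in, while the arm keeps its last pose, push and grip.
It also fails if it takes over 51 s, if anything falls off the work surface, if the arm or the gripper's body presses on something with over 40 N, if the wrist force passes 120 N, or if a joint passes its speed limit or range.

## Working session

There is one attempt and no reset: what is moved stays moved. The work goes in short steps, Python scripts to look and compute and a shell command to move; the robot and the scene stay as the last step left them, time stands still between calls to the robot, and variables do not carry over. Pictures are saved under pics/ and viewed, at most 10 in all, crops included, and the job is handed in when it is done.

```bash
mkdir -p pics; cat > h.py <<'E'
import numpy as np, cv2
from workcell import observe, read_camera, sign_off, tips_ahead
from scipy.spatial.transform import Rotation as R
def snap(n,f):
    c=read_camera(n); cv2.imwrite('pics/'+f,c['image'][:,:,::-1]); np.save('pics/'+n+'.npy',c,allow_pickle=True); return c
def load(n): return np.load('pics/'+n+'.npy',allow_pickle=True).item()
def ray(c,uv):
    p=cv2.undistortPoints(np.array([[uv]],float),c['intrinsics'],np.array(c['dist']))[0,0]
    T=np.array(c['T']); d=T[:3,:3]@[p[0],p[1],1]; return T[:3,3],d/np.linalg.norm(d)
def plane(c,uv,z):
    o,d=ray(c,uv); return o+d*(z-o[2])/d[2]
def proj(c,P):
    Ti=np.linalg.inv(c['T']); return cv2.projectPoints(np.atleast_2d(P).astype(float),cv2.Rodrigues(Ti[:3,:3])[0],Ti[:3,3],c['intrinsics'],np.array(c['dist']))[0][:,0]
def tri(c1,u1,c2,u2):
    o1,d1=ray(c1,u1);o2,d2=ray(c2,u2)
    s=np.linalg.lstsq(np.c_[d1,-d2],o2-o1,rcond=None)[0]
    a=o1+s[0]*d1;b=o2+s[1]*d2; return (a+b)/2,np.linalg.norm(a-b)
E
python3 - <<'E'
from h import *
print(observe()); print(tips_ahead if not callable(tips_ahead) else tips_ahead())
for n in('top','side'):
    c=snap(n,n+'1.png'); print(n,np.round(c['T'],3).tolist())
E
```

```text
{'clock': 0.0, 'joint_positions': array([-1.29622645,  0.53717949, -0.00442817,  1.53888377,  0.00259088,
        1.06729874, -0.07120639]), 'joint_vel': array([ 5.75107487e-04,  6.61545593e-04,  1.45656833e-04, -1.60685015e-03,
       -4.56055706e-04, -5.45767134e-05, -1.36950477e-04]), 'joint_torque': array([-1.77437182e-04, -5.83403993e+01,  1.04819756e+00, -2.59099191e+01,
        1.22614906e-02,  9.57964745e-03, -6.70137268e-06]), 'ee_pos': array([0.21703725, 0.61198131, 0.21220044]), 'tool_rot': array([-3.13983359e+00,  1.26660846e-04,  2.80087507e+00]), 'force': array([-0.13839792,  0.06219543,  1.06440133]), 'moment': array([ 0.00475095, -0.00881811, -0.00113216]), 'gripper_force': 0.0, 'finger_gap': 0.08550997249813827}
0.017
top [[0.004, -0.983, 0.183, 0.307], [-1.0, 0.001, 0.026, 0.199], [-0.026, -0.183, -0.983, 1.23], [0.0, 0.0, 0.0, 1.0]]
side [[0.987, -0.095, 0.129, 0.36], [-0.159, -0.498, 0.852, -0.751], [-0.016, -0.862, -0.507, 0.752], [0.0, 0.0, 0.0, 1.0]]
```

View pics/top1.png

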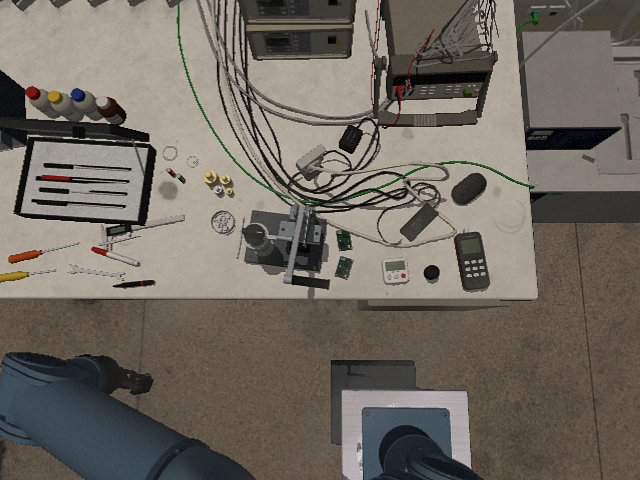

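View pics/side1.png

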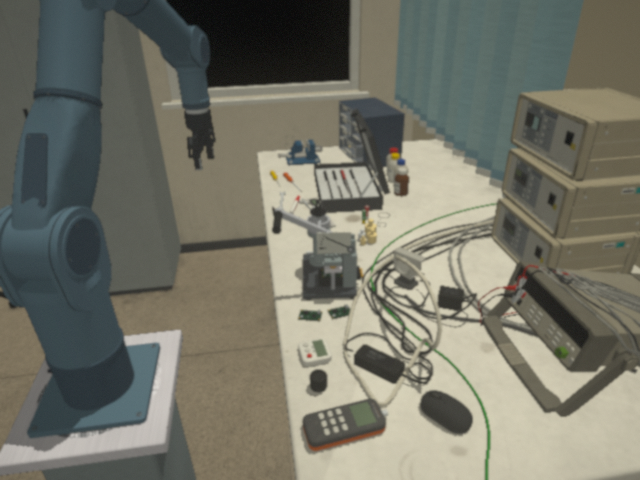

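The top view shows the jig at about (290,240), with the knob near (257,235) and the black grip near (310,282). In the side view the grip is near (277,222) and the knob near (318,215). I'll enlarge both.

```bash
python3 - <<'E'
from h import *
a=cv2.imread('pics/top1.png')[195:300,230:345]; b=cv2.imread('pics/side1.png')[190:305,260:375]
a=cv2.resize(a,None,fx=5,fy=5,interpolation=cv2.INTER_CUBIC)[:575];a=cv2.copyMakeBorder(a,0,575-a.shape[0],0,0,0)
cv2.imwrite('pics/topc.png',a)
cv2.imwrite('pics/sidec.png',cv2.resize(b,None,fx=5,fy=5,interpolation=cv2.INTER_CUBIC))
E
```

```text
(no output)
```

View pics/topc.png

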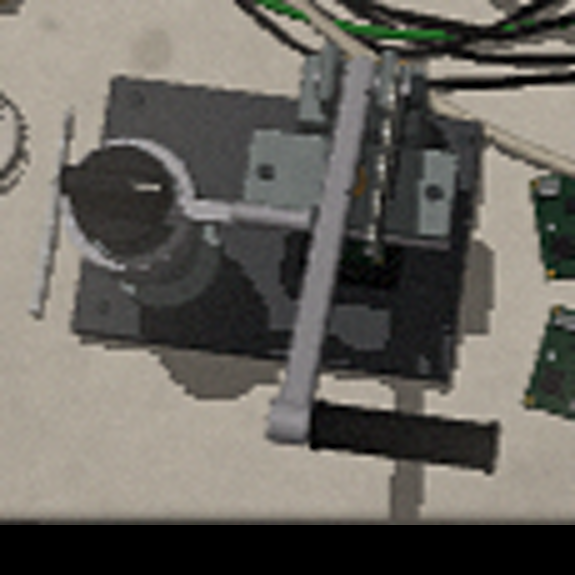

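View pics/sidec.png

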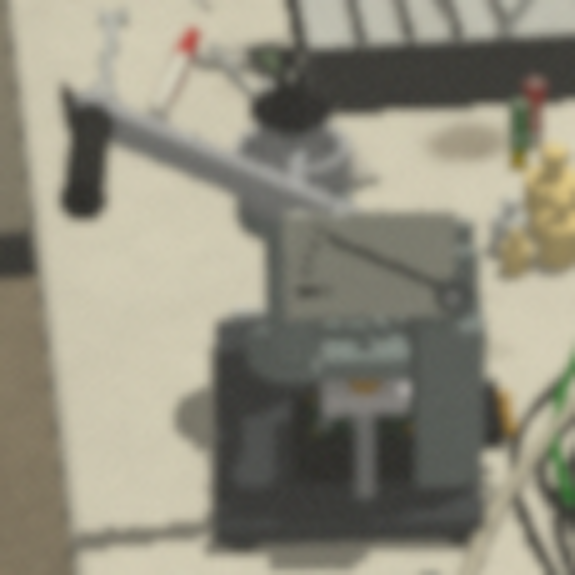

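```bash
cat > fit.py <<'E'
from h import *
from scipy.optimize import least_squares
T=load('top');S=load('side')
t=lambda x,y:(x/5-.4+230,y/5-.4+195); s=lambda x,y:(x/5-.4+260,y/5-.4+190)
J=np.array([[92,145,18],[92,-59,18],[-50,-59,18],[-50,145,18],[-101,-50,229]])/1e3
U=[t(118,76),t(482,122),t(447,385),t(72,330),t(404,436)]
W=np.array([plane(T,u,j[2]) for u,j in zip(U,J)])
f=lambda p:np.c_[np.cos(p[2])*J[:,0]-np.sin(p[2])*J[:,1]+p[0],np.sin(p[2])*J[:,0]+np.cos(p[2])*J[:,1]+p[1]]
for n in(4,5):
    r=least_squares(lambda p:(f(p)-W[:,:2])[:n].ravel(),[.4,.2,0]); print(r.x,'\n',np.round((f(r.x)-W[:,:2])*1e3,1).tolist())
p=r.x
def w(j): return np.r_[R.from_euler('z',p[2]).apply(j)[:2]+p[:2],j[2]]
for n,j in dict(handle=(-.101,-.05,.229),hR=(-.101,-.09,.229),knob=(-.002,.1,.205),barL=(-.002,.125,.205),barR=(-.002,.075,.205),piv=(.075,0,.135),fr=(-.05,-.059,.018),level=(-.125,-.05,.135)).items():
    q=w(np.array(j)); a=proj(T,q)[0];b=proj(S,q)[0]
    print(n,np.round(q,4),'top',np.round((a-[230,195]+.4)*5),'side',np.round((b-[260,190]+.4)*5))
print('tri',tri(T,t(404,436),S,s(87,158)))
E
python3 fit.py
```

```text
[ 0.51016083  0.26594374 -0.13864605] 
 [[1.0, 2.3], [-1.1, -2.2], [0.6, -1.2], [-0.5, 1.2], [-1.2, -1.0]]
[ 0.51038245  0.26613906 -0.1390791 ] 
 [[1.2, 2.4], [-0.9, -2.1], [0.8, -1.0], [-0.2, 1.4], [-1.0, -0.7]]
handle [0.4034 0.2306 0.229 ] top [406. 438.] side [ 91. 161.]
hR [0.3979 0.191  0.229 ] top [497. 451.] side [ 86. 202.]
knob [0.5223 0.3655 0.205 ] top [113. 182.] side [296.  63.]
barL [0.5257 0.3902 0.205 ] top [ 59. 175.] side [296.  43.]
barR [0.5188 0.3407 0.205 ] top [167. 189.] side [297.  84.]
piv [0.5847 0.2557 0.135 ] top [362.  86.] side [452. 268.]
fr [0.4527 0.2146 0.018 ] top [449. 383.] side [215. 527.]
level [0.3797 0.234  0.135 ] top [405. 508.] side [ 55. 330.]
tri (array([0.40293436, 0.23129186, 0.23053818]), np.float64(0.002582662273127318))
```

The fit residuals are about 2 mm, and the handle triangulates to within 2 mm of the model. Next I'll work out the shift to a pose above the knob.

```bash
cat > go.py <<'E'
import sys; from h import *
# usage: go.py x y z yaw [base pose: commanded approximated by measured]
x,y,z,yaw=map(float,sys.argv[1:5]); o=observe()
Rm=R.from_euler('xyz',o['tool_rot']); Rt=R.from_euler('xyz',[np.pi,0,yaw])
print('t',np.round(Rm.inv().apply(np.array([x,y,z])-o['ee_pos']),4),'w',np.round((Rm.inv()*Rt).as_rotvec(),4),'clk',o['clock'],'F',np.round(o['force'],1))
E
python3 go.py .5223 .3655 .26 1.432
```

```text
t [-0.3701 -0.1305 -0.0474] w [-1.2000e-03  1.2000e-03  1.3689e+00] clk 0.1 F [ 0.8  0.3 -0.7]
```

```bash
python3 -m handwheel '{"series":[{"grip":0.04,"tz":-0.03},{"grip":0.04,"tz":-0.05},{"grip":0.04,"tx":-0.04,"ty":-0.014,"tz":-0.05,"wz":0.14},{"grip":0.04,"tx":-0.08,"ty":-0.028,"tz":-0.05,"wz":0.28},{"grip":0.04,"tx":-0.12,"ty":-0.042,"tz":-0.05,"wz":0.42},{"grip":0.04,"tx":-0.16,"ty":-0.056,"tz":-0.05,"wz":0.56},{"grip":0.04,"tx":-0.2,"ty":-0.07,"tz":-0.05,"wz":0.7},{"grip":0.04,"tx":-0.24,"ty":-0.084,"tz":-0.05,"wz":0.84},{"grip":0.04,"tx":-0.28,"ty":-0.098,"tz":-0.05,"wz":0.98},{"grip":0.04,"tx":-0.32,"ty":-0.112,"tz":-0.05,"wz":1.12},{"grip":0.04,"tx":-0.37,"ty":-0.1305,"tz":-0.0474,"wz":1.26},{"grip":0.04,"tx":-0.37,"ty":-0.1305,"tz":-0.0474,"wz":1.369},{"grip":0.04,"tx":-0.37,"ty":-0.1305,"tz":-0.0474,"wz":1.369},{"grip":0.04,"tx":-0.37,"ty":-0.1305,"tz":-0.0474,"wz":1.369},{"grip":0.04,"tx":-0.37,"ty":-0.1305,"tz":-0.0474,"wz":1.369}]}'
python3 go.py .5223 .3655 .201 1.432
python3 - <<'E'
from h import *
c=snap('side','s2.png')
cv2.imwrite('pics/s2c.png',cv2.resize(c['image'][150:270,250:390,::-1],None,fx=4,fy=4,interpolation=cv2.INTER_CUBIC))
E
```

```text
t [-0.3701 -0.1304  0.0116] w [-1.2000e-03  1.2000e-03  1.3689e+00] clk 0.1 F [ 0.8  0.3 -0.7]invalid input at $.series[0]: expected keys grip, tx, ty, tz, wx, wy, wz
```

View pics/s2c.png

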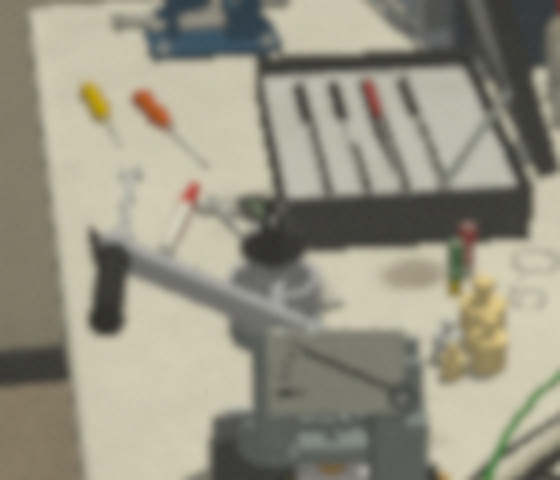

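The call was refused because every row needs all the keys, so the arm didn't move. The picture shows the scene unchanged, with the knob's dark disc at about (318,211) in full-image pixels, as predicted.

```bash
python3 -m handwheel '{"series":[{"grip":0.04,"tx":0,"ty":0,"tz":-0.03,"wx":0,"wy":0,"wz":0},{"grip":0.04,"tx":0,"ty":0,"tz":-0.05,"wx":0,"wy":0,"wz":0},{"grip":0.04,"tx":-0.04,"ty":-0.014,"tz":-0.05,"wx":0,"wy":0,"wz":0.14},{"grip":0.04,"tx":-0.08,"ty":-0.028,"tz":-0.05,"wx":0,"wy":0,"wz":0.28},{"grip":0.04,"tx":-0.12,"ty":-0.042,"tz":-0.05,"wx":0,"wy":0,"wz":0.42},{"grip":0.04,"tx":-0.16,"ty":-0.056,"tz":-0.05,"wx":0,"wy":0,"wz":0.56},{"grip":0.04,"tx":-0.2,"ty":-0.07,"tz":-0.05,"wx":0,"wy":0,"wz":0.7},{"grip":0.04,"tx":-0.24,"ty":-0.084,"tz":-0.05,"wx":0,"wy":0,"wz":0.84},{"grip":0.04,"tx":-0.28,"ty":-0.098,"tz":-0.05,"wx":0,"wy":0,"wz":0.98},{"grip":0.04,"tx":-0.32,"ty":-0.112,"tz":-0.05,"wx":0,"wy":0,"wz":1.12},{"grip":0.04,"tx":-0.37,"ty":-0.1305,"tz":-0.0474,"wx":0,"wy":0,"wz":1.26},{"grip":0.04,"tx":-0.37,"ty":-0.1305,"tz":-0.0474,"wx":0,"wy":0,"wz":1.369},{"grip":0.04,"tx":-0.37,"ty":-0.1305,"tz":-0.0474,"wx":0,"wy":0,"wz":1.369},{"grip":0.04,"tx":-0.37,"ty":-0.1305,"tz":-0.0474,"wx":0,"wy":0,"wz":1.369},{"grip":0.04,"tx":-0.37,"ty":-0.1305,"tz":-0.0474,"wx":0,"wy":0,"wz":1.369},{"grip":0.04,"tx":-0.37,"ty":-0.1305,"tz":-0.0474,"wx":0,"wy":0,"wz":1.369}]}'
python3 go.py .5223 .3655 .201 1.432
python3 - <<'E'
from h import *
c=snap('side','s3.png')
cv2.imwrite('pics/s3c.png',cv2.resize(c['image'][150:270,250:390,::-1],None,fx=5,fy=5,interpolation=cv2.INTER_CUBIC))
E
```

```text
clock: 1.75
ee_pos: [0.5213, 0.3673, 0.2605]
tool_rot: [-3.141, -0.0, 1.436]
force: [-0.5, 0.3, -0.9]
finger_gap: 0.0399
gripper_force: 0.0
t [-0.0016  0.0013  0.0595] w [-0.0006 -0.0004  0.0036] clk 1.75 F [-0.5  0.3 -0.9]
```

View pics/s3c.png

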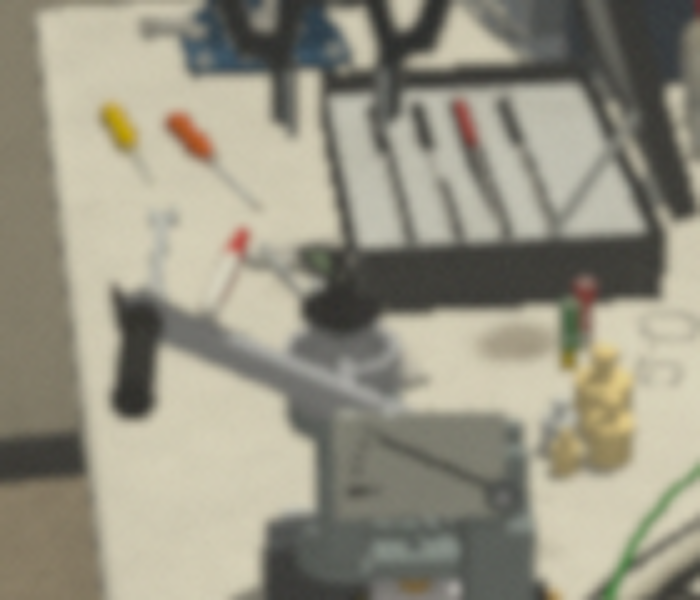

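The gripper is above the knob: the fingertips at crop (288,130) and (385,115) straddle the bar at (345,260). I'll descend and grip it.

```bash
python3 -m handwheel '{"series":[{"grip":0.04,"tx":-0.0016,"ty":0.0013,"tz":0.02,"wx":0,"wy":0,"wz":0},{"grip":0.04,"tx":-0.0016,"ty":0.0013,"tz":0.035,"wx":0,"wy":0,"wz":0},{"grip":0.04,"tx":-0.0016,"ty":0.0013,"tz":0.048,"wx":0,"wy":0,"wz":0},{"grip":0.04,"tx":-0.0016,"ty":0.0013,"tz":0.056,"wx":0,"wy":0,"wz":0},{"grip":0.04,"tx":-0.0016,"ty":0.0013,"tz":0.059,"wx":0,"wy":0,"wz":0},{"grip":0.03,"tx":-0.0016,"ty":0.0013,"tz":0.059,"wx":0,"wy":0,"wz":0},{"grip":0.02,"tx":-0.0016,"ty":0.0013,"tz":0.059,"wx":0,"wy":0,"wz":0},{"grip":0.005,"tx":-0.0016,"ty":0.0013,"tz":0.059,"wx":0,"wy":0,"wz":0},{"grip":0.005,"tx":-0.0016,"ty":0.0013,"tz":0.059,"wx":0,"wy":0,"wz":0},{"grip":0.005,"tx":-0.0016,"ty":0.0013,"tz":0.059,"wx":0,"wy":0,"wz":0},{"grip":0.005,"tx":-0.0016,"ty":0.0013,"tz":0.059,"wx":0,"wy":0,"wz":0},{"grip":0.005,"tx":-0.0016,"ty":0.0013,"tz":0.059,"wx":0,"wy":0,"wz":0}]}' 50
```

```text
clock: 3.0
ee_pos: [0.5234, 0.3642, 0.2015]
tool_rot: [3.142, -0.0, 1.432]
force: [0.4, -0.5, -0.5]
finger_gap: 0.005
gripper_force: 0.0
```

The gap closed to 5 mm with no force, so the bar wasn't between the pads. I'll triangulate the knob from both early pictures and look again.

```bash
python3 - <<'E'
from h import *
T=load('top')
import glob
S=load('side')
t=lambda x,y:(x/5-.4+230,y/5-.4+195); s=lambda x,y:(x/5-.4+260,y/5-.4+190)
print(tri(T,t(122,198),S,s(290,105)), tri(T,t(115,185),S,s(290,105)))
for z in(.15,.179,.205):print(z,plane(T,t(122,198),z),plane(T,t(62,180),z),plane(T,t(180,190),z),plane(S,s(290,105),z))
c=snap('side','s4.png');d=snap('top','t4.png')
a=cv2.resize(c['image'][170:270,260:360,::-1],None,fx=4,fy=4,interpolation=cv2.INTER_CUBIC)
b=cv2.resize(d['image'][195:295,230:330,::-1],None,fx=4,fy=4,interpolation=cv2.INTER_CUBIC)
cv2.imwrite('pics/st4.png',np.hstack([a,b]))
E
```

```text
(array([0.51897818, 0.36475217, 0.18091793]), np.float64(0.0014750969812230956)) (array([0.52241409, 0.36842143, 0.17957876]), np.float64(0.007402054466543305))
0.15 [0.52599995 0.3696377  0.15      ] [0.53485657 0.39878442 0.15      ] [0.52986905 0.34186143 0.15      ] [0.52676678 0.42495919 0.15      ]
0.179 [0.52011905 0.36504845 0.179     ] [0.52873779 0.39341233 0.179     ] [0.52388423 0.33801822 0.179     ] [0.51874622 0.36825449 0.179     ]
0.205 [0.51484652 0.36093396 0.205     ] [0.52325199 0.38859597 0.205     ] [0.51851853 0.33457259 0.205     ] [0.51155536 0.31741579 0.205     ]
```

View pics/st4.png

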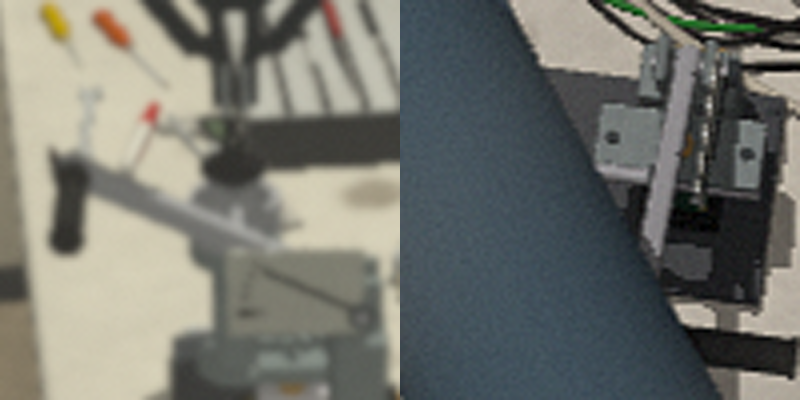

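```bash
python3 - <<'E'
from h import *
S=load('side')
print(tips_ahead, observe()['ee_pos'])
for z in(.17,.1845,.2,.205,.22,.23):print(z,np.round((proj(S,[.5234,.3642,z])[0]-[260,170])*4))
def py(u,y):
    o,d=ray(S,u);return o+d*(y-o[1])/d[1]
print(py((318.7,196.3),.365),py((307.6,176),.367),py((327,173),.367))
# knob bar end near camera
E
```

```text
0.017 [0.52342619 0.36421247 0.20152526]
0.17 [238. 176.]
0.1845 [238. 157.]
0.2 [238. 136.]
0.205 [237. 130.]
0.22 [237. 109.]
0.23 [237.  96.]
[0.52214676 0.365      0.22277671] [0.49460323 0.367      0.28213794] [0.54555606 0.367      0.28629771]
```

```bash
python3 - <<'E'
from h import *
S=load('side');T=load('top')
for z in(.195,.208,.22,.235,.25):
  print(z,proj(S,[.217,.612,z])[0],proj(T,[.217,.612,z])[0])
a=cv2.imread('pics/side1.png')[90:180,160:240]; b=cv2.imread('pics/top1.png')[340:430,80:180]
cv2.imwrite('pics/c5.png',np.hstack([cv2.resize(a,(400,450),interpolation=cv2.INTER_CUBIC),cv2.resize(b,(400,450*8//8),interpolation=cv2.INTER_CUBIC)]))
E
```

```text
0.195 [207.83401553 179.00485401] [136.66352894 368.64654972]
0.208 [207.23937954 175.04061656] [134.24463706 369.17475415]
0.22 [206.68589144 171.34904713] [131.95610515 369.67450946]
0.235 [205.98775331 166.69043829] [129.01718365 370.31631716]
0.25 [205.28254845 161.98209144] [125.98755045 370.97796333]
```

View pics/c5.png

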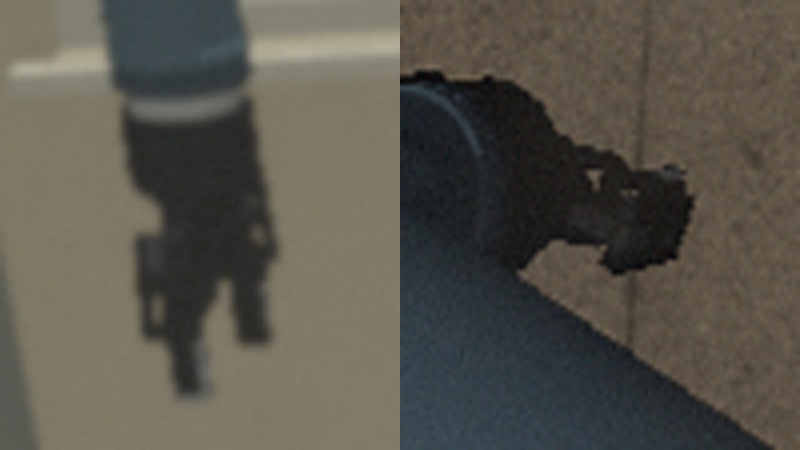

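```bash
python3 - <<'E'
from h import *
S=load('side');T=load('top')
print(tri(T,(150,384),S,(205,163.5)),tri(T,(148,381),S,(205,163.5)))
# gripper tips individually from side at hover, closed now
print(observe()['joint_positions'],observe()['tool_rot'])
E
```

```text
(array([0.20759332, 0.55402814, 0.26773056]), np.float64(0.028130433570654)) (array([0.21007897, 0.55929496, 0.26548711]), np.float64(0.022029499553246592))
[-0.9313998   0.54630217  0.36489362  1.60128139 -0.21744563  1.03423522
 -0.64237883] [ 3.14157456e+00 -5.11348036e-05  1.43186451e+00]
```

Both the start and hover pictures put the fingertips about 20 mm above the reported TCP height, so they stand higher than stated. I'll open, go down in small steps while watching the force, and check against the picture.

```bash
python3 -m handwheel '{"series":[{"grip":0.04,"tx":0,"ty":0,"tz":0,"wx":0,"wy":0,"wz":0},{"grip":0.04,"tx":0,"ty":0,"tz":0,"wx":0,"wy":0,"wz":0},{"grip":0.04,"tx":-0.0015,"ty":-0.001,"tz":0.005,"wx":0,"wy":0,"wz":0},{"grip":0.04,"tx":-0.0015,"ty":-0.001,"tz":0.01,"wx":0,"wy":0,"wz":0},{"grip":0.04,"tx":-0.0015,"ty":-0.001,"tz":0.015,"wx":0,"wy":0,"wz":0},{"grip":0.04,"tx":-0.0015,"ty":-0.001,"tz":0.018,"wx":0,"wy":0,"wz":0},{"grip":0.04,"tx":-0.0015,"ty":-0.001,"tz":0.018,"wx":0,"wy":0,"wz":0}]}'
python3 - <<'E'
from h import *
c=snap('side','s6.png');print(observe()['force'],observe()['finger_gap'])
cv2.imwrite('pics/s6c.png',cv2.resize(c['image'][170:230,280:360,::-1],None,fx=8,fy=8,interpolation=cv2.INTER_CUBIC))
E
```

```text
clock: 3.8
ee_pos: [0.5219, 0.3626, 0.1827]
tool_rot: [-3.141, 0.001, 1.432]
force: [-0.5, 1.2, -0.5]
finger_gap: 0.0396
gripper_force: 0.0
[-0.18929109  0.79073392  0.81039792] 0.03976234841865418
```

View pics/s6c.png

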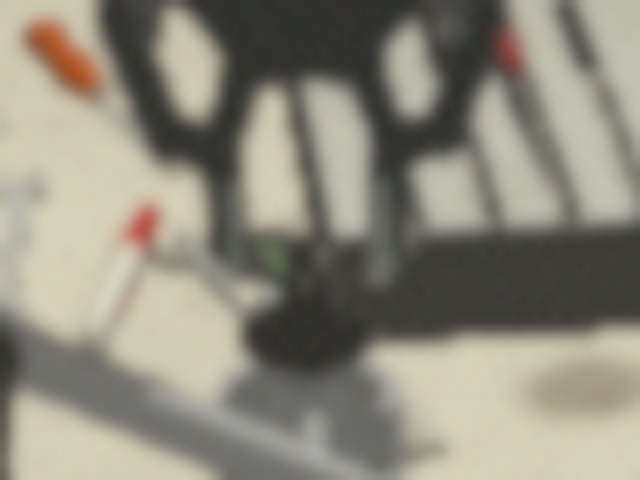

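The fingers now straddle the bar, with the tips at crop (230,280) and (385,280), around z 0.198. The bar lies between them at about x 318. I'll go 9 mm lower and close.

```bash
python3 -m handwheel '{"series":[{"grip":0.04,"tx":0.003,"ty":0.001,"tz":0.004,"wx":0,"wy":0,"wz":0},{"grip":0.04,"tx":0.003,"ty":0.001,"tz":0.007,"wx":0,"wy":0,"wz":0},{"grip":0.04,"tx":0.003,"ty":0.001,"tz":0.009,"wx":0,"wy":0,"wz":0},{"grip":0.02,"tx":0.003,"ty":0.001,"tz":0.009,"wx":0,"wy":0,"wz":0},{"grip":0.005,"tx":0.003,"ty":0.001,"tz":0.009,"wx":0,"wy":0,"wz":0},{"grip":0.005,"tx":0.003,"ty":0.001,"tz":0.009,"wx":0,"wy":0,"wz":0},{"grip":0.005,"tx":0.003,"ty":0.001,"tz":0.009,"wx":0,"wy":0,"wz":0},{"grip":0.005,"tx":0.003,"ty":0.001,"tz":0.009,"wx":0,"wy":0,"wz":0}]}' 50
```

```text
clock: 4.65
ee_pos: [0.5218, 0.3659, 0.1746]
tool_rot: [-3.138, 0.001, 1.433]
force: [-5.3, 0.3, 4.1]
finger_gap: 0.0104
gripper_force: 53.5
```

```bash
python3 -m handwheel '{"series":[{"grip":0.005,"tx":0,"ty":0,"tz":0.003,"wx":0,"wy":0,"wz":0},{"grip":0.005,"tx":0,"ty":0,"tz":0.006,"wx":0,"wy":0,"wz":0},{"grip":0.005,"tx":0,"ty":0,"tz":0.008,"wx":0,"wy":0,"wz":0},{"grip":0.005,"tx":0,"ty":0,"tz":0.009,"wx":0,"wy":0,"wz":0},{"grip":0.005,"tx":0,"ty":0,"tz":0.009,"wx":0,"wy":0,"wz":0}]}' 50
```

```text
clock: 5.15
ee_pos: [0.5219, 0.366, 0.1666]
tool_rot: [-3.138, 0.0, 1.433]
force: [-7.2, -2.8, 11.2]
finger_gap: 0.0104
gripper_force: 54.4
```

```bash
python3 -m handwheel '{"series":[{"grip":0.005,"tx":0,"ty":0.0,"tz":0.0005,"wx":0,"wy":0,"wz":-0.05},{"grip":0.005,"tx":0,"ty":0,"tz":0.0005,"wx":0,"wy":0,"wz":-0.1},{"grip":0.005,"tx":0,"ty":0,"tz":0.0005,"wx":0,"wy":0,"wz":-0.2},{"grip":0.005,"tx":0,"ty":0,"tz":0.0005,"wx":0,"wy":0,"wz":-0.3},{"grip":0.005,"tx":0,"ty":0,"tz":0.0005,"wx":0,"wy":0,"wz":-0.3}]}' 50; python3 -c "
from h import *;print(observe()['moment'])"
```

```text
clock: 5.65
ee_pos: [0.5223, 0.3661, 0.1666]
tool_rot: [-3.139, -0.001, 1.735]
force: [-8.1, -2.4, 12.8]
finger_gap: 0.0104
gripper_force: 54.6
[-0.54033836  1.6334419  -0.13862459]
```

```bash
python3 -m handwheel '{"series":[{"grip":0.005,"tx":0,"ty":0,"tz":0,"wx":0,"wy":0,"wz":-0.1},{"grip":0.005,"tx":0,"ty":0,"tz":0,"wx":0,"wy":0,"wz":-0.2},{"grip":0.005,"tx":0,"ty":0,"tz":0,"wx":0,"wy":0,"wz":-0.3},{"grip":0.005,"tx":0,"ty":0,"tz":0,"wx":0,"wy":0,"wz":-0.4},{"grip":0.005,"tx":0,"ty":0,"tz":0,"wx":0,"wy":0,"wz":-0.5},{"grip":0.005,"tx":0,"ty":0,"tz":0,"wx":0,"wy":0,"wz":-0.6},{"grip":0.005,"tx":0,"ty":0,"tz":0,"wx":0,"wy":0,"wz":-0.7},{"grip":0.005,"tx":0,"ty":0,"tz":0,"wx":0,"wy":0,"wz":-0.8},{"grip":0.005,"tx":0,"ty":0,"tz":0,"wx":0,"wy":0,"wz":-0.88},{"grip":0.005,"tx":0,"ty":0,"tz":0,"wx":0,"wy":0,"wz":-0.92},{"grip":0.005,"tx":0,"ty":0,"tz":0,"wx":0,"wy":0,"wz":-0.92},{"grip":0.005,"tx":0,"ty":0,"tz":0,"wx":0,"wy":0,"wz":-0.92}]}' 50; python3 -c "
from h import *;print(observe()['moment'])"
```

```text
clock: 6.85
ee_pos: [0.5229, 0.3667, 0.1666]
tool_rot: [3.14, -0.001, 2.652]
force: [-5.6, -1.0, 10.3]
finger_gap: 0.01
gripper_force: 54.3
[-0.04489031  1.18490965  0.02239908]
```

```bash
python3 -m handwheel '{"series":[{"grip":0.005,"tx":0,"ty":0,"tz":-0.003,"wx":0,"wy":0,"wz":0},{"grip":0.005,"tx":0,"ty":0,"tz":-0.006,"wx":0,"wy":0,"wz":0},{"grip":0.005,"tx":0,"ty":0,"tz":-0.008,"wx":0,"wy":0,"wz":0},{"grip":0.005,"tx":0,"ty":0,"tz":-0.009,"wx":0,"wy":0,"wz":0},{"grip":0.005,"tx":0,"ty":0,"tz":-0.009,"wx":0,"wy":0,"wz":0}]}' 50; python3 -c "
from h import *;print(observe()['moment'])"
```

```text
clock: 7.35
ee_pos: [0.5229, 0.3666, 0.1744]
tool_rot: [3.141, -0.001, 2.652]
force: [-4.7, 1.8, 4.5]
finger_gap: 0.0104
gripper_force: 53.5
[ 0.58747134  1.09831224 -0.01060434]
```

The knob turned 1.22 rad, and height and force are back to their sprung-up values. I'll release it and lift.

```bash
python3 -m handwheel '{"series":[{"grip":0.02,"tx":0,"ty":0,"tz":0,"wx":0,"wy":0,"wz":0},{"grip":0.05,"tx":0,"ty":0,"tz":0,"wx":0,"wy":0,"wz":0},{"grip":0.05,"tx":0,"ty":0,"tz":0,"wx":0,"wy":0,"wz":0},{"grip":0.05,"tx":0,"ty":0,"tz":-0.03,"wx":0,"wy":0,"wz":0},{"grip":0.05,"tx":0,"ty":0,"tz":-0.07,"wx":0,"wy":0,"wz":0},{"grip":0.05,"tx":0,"ty":0,"tz":-0.11,"wx":0,"wy":0,"wz":0},{"grip":0.05,"tx":0,"ty":0,"tz":-0.12,"wx":0,"wy":0,"wz":0},{"grip":0.05,"tx":0,"ty":0,"tz":-0.12,"wx":0,"wy":0,"wz":0}]}' 40; python3 go.py .4032 .2308 .29 1.432
```

```text
clock: 8.15
ee_pos: [0.525, 0.3659, 0.2959]
tool_rot: [3.138, 0.002, 2.651]
force: [0.4, 0.4, 0.1]
finger_gap: 0.0497
gripper_force: 0.0
t [ 0.0438 -0.1766  0.0051] w [ 4.3000e-03 -3.0000e-04  1.2192e+00] clk 8.15 F [0.4 0.4 0.1]
```

```bash
python3 -m handwheel '{"series":[{"grip":0.05,"tx":0.005,"ty":-0.02,"tz":0,"wx":0,"wy":0,"wz":0.14},{"grip":0.05,"tx":0.01,"ty":-0.04,"tz":0,"wx":0,"wy":0,"wz":0.28},{"grip":0.05,"tx":0.015,"ty":-0.06,"tz":0,"wx":0,"wy":0,"wz":0.42},{"grip":0.05,"tx":0.02,"ty":-0.08,"tz":0,"wx":0,"wy":0,"wz":0.56},{"grip":0.05,"tx":0.025,"ty":-0.1,"tz":0,"wx":0,"wy":0,"wz":0.7},{"grip":0.05,"tx":0.03,"ty":-0.12,"tz":0,"wx":0,"wy":0,"wz":0.84},{"grip":0.05,"tx":0.035,"ty":-0.14,"tz":0,"wx":0,"wy":0,"wz":0.98},{"grip":0.05,"tx":0.04,"ty":-0.16,"tz":0,"wx":0,"wy":0,"wz":1.12},{"grip":0.05,"tx":0.0438,"ty":-0.1766,"tz":0,"wx":0,"wy":0,"wz":1.219},{"grip":0.05,"tx":0.0438,"ty":-0.1766,"tz":0.005,"wx":0,"wy":0,"wz":1.219},{"grip":0.05,"tx":0.0438,"ty":-0.1766,"tz":0.005,"wx":0,"wy":0,"wz":1.219},{"grip":0.05,"tx":0.0438,"ty":-0.1766,"tz":0.005,"wx":0,"wy":0,"wz":1.219}]}'; python3 go.py .4032 .2308 .194 1.432
```

```text
clock: 9.35
ee_pos: [0.402, 0.2308, 0.2882]
tool_rot: [-3.141, 0.001, 1.435]
force: [0.8, 0.8, 0.1]
finger_gap: 0.0502
gripper_force: 0.0
t [0.0003 0.0013 0.0942] w [-0.0006  0.001   0.0028] clk 9.35 F [0.8 0.8 0.1]
```

```bash
python3 - <<'E'
from h import *
c=snap('side','s7.png'); d=load('top')
# finger tips: dark pixels profile in the column range of the gripper
w=np.array([.4032,.2308])
for z in(.31,.30,.24,.229): print(z,proj(c,[*w,z])[0])
g=cv2.cvtColor(c['image'],cv2.COLOR_RGB2GRAY)
for r in range(165,245,3): print(r,''.join('%4d'%v for v in g[r,256:304:2]))
E
```

```text
0.31 [275.42591509 190.48628819]
0.3 [275.71666977 194.47592867]
0.24 [277.40772253 217.64967015]
0.229 [277.70813428 221.76103939]
165  120  78  49  81 168 191 191 196 198 192 189 184 126  54  50  54  91 146 140  77  50  76 149 166
168   92  54  53 124 192 198 197 196 197 197 197 197 181 112  53  49  65 101  87  54  56 114 187 201
171   49  48  76 168 199 199 196 170 165 182 195 197 198 171  86  50  52  53  50  53  65 146 196 199
174   48  48  73 160 197 197 193 150 139 160 183 199 200 170  92  54  49  71 119 153 165 190 197 196
177   65  59  71 130 194 200 200 195 152 139 159 189 199 191 132  83  63 104 179 197 199 198 197 198
180   80  72  91 110 191 204 204 204 191 162 161 189 199 196 152 100  68  87 145 190 198 198 200 200
183  103  69  94 104 187 201 203 201 202 201 192 180 197 200 166 102  70  96 159 184 198 199 200 200
186  105  66  96  99 184 202 202 201 203 202 200 195 191 199 167 105  74 111 189 188 181 196 201 200
189  115  86  95  97 179 202 201 202 202 200 201 203 203 201 172 112 124 170 201 204 199 187 186 200
192  126 122 106 128 185 196 196 200 201 203 202 200 191 18
[... 1058 characters left out ...]
24 122 122 123 122 169 199 201 161  64  49  51 104 189 204 205 205 205 204 200 185 156 133 119
228  123 122 122 122 126 161 194 193 121  51  49  52 110 191 205 203 204 204 203 202 203 202 198 193
231  121 121 120 120 121 144 191 194 130  58  51  56 122 194 205 204 204 202 203 202 204 203 201 202
234  121 121 119 117 116 132 187 199 195 173 164 170 194 204 204 204 205 204 204 203 203 205 204 203
237   84  83  79  75  72 115 179 200 201 202 203 203 203 203 204 203 206 207 207 205 205 206 206 205
240   60  61  59  62  62  96 169 199 201 201 203 202 204 203 204 204 204 205 206 208 205 205 205 202
243   58  58  60  60  61  83 159 196 201 202 203 204 207 207 206 204 202 204 204 205 203 203 203 205
```

The tips sit about 23 mm above the reported TCP, as before, and straddle the grip. I'll descend and pinch it lightly.

```bash
python3 -m handwheel '{"series":[{"grip":0.05,"tx":0,"ty":0.001,"tz":0.03,"wx":0,"wy":0,"wz":0},{"grip":0.05,"tx":0,"ty":0.001,"tz":0.055,"wx":0,"wy":0,"wz":0},{"grip":0.05,"tx":0,"ty":0.001,"tz":0.075,"wx":0,"wy":0,"wz":0},{"grip":0.05,"tx":0,"ty":0.001,"tz":0.088,"wx":0,"wy":0,"wz":0},{"grip":0.05,"tx":0,"ty":0.001,"tz":0.095,"wx":0,"wy":0,"wz":0},{"grip":0.05,"tx":0,"ty":0.001,"tz":0.095,"wx":0,"wy":0,"wz":0},{"grip":0.03,"tx":0,"ty":0.001,"tz":0.095,"wx":0,"wy":0,"wz":0},{"grip":0.01,"tx":0,"ty":0.001,"tz":0.095,"wx":0,"wy":0,"wz":0},{"grip":0.01,"tx":0,"ty":0.001,"tz":0.095,"wx":0,"wy":0,"wz":0},{"grip":0.01,"tx":0,"ty":0.001,"tz":0.095,"wx":0,"wy":0,"wz":0},{"grip":0.01,"tx":0,"ty":0.001,"tz":0.095,"wx":0,"wy":0,"wz":0}]}' 40
```

```text
clock: 10.5
ee_pos: [0.4033, 0.2308, 0.1946]
tool_rot: [3.141, -0.001, 1.433]
force: [-0.2, 0.4, 4.4]
finger_gap: 0.0187
gripper_force: 39.0
```

```bash
python3 -m handwheel '{"series":[{"grip":0.01,"tx":0,"ty":-0.0045,"tz":0.009,"wx":0,"wy":0,"wz":0},{"grip":0.01,"tx":0,"ty":-0.0085,"tz":0.018,"wx":0,"wy":0,"wz":0},{"grip":0.01,"tx":0,"ty":-0.012,"tz":0.0275,"wx":0,"wy":0,"wz":0},{"grip":0.01,"tx":0,"ty":-0.0151,"tz":0.037,"wx":0,"wy":0,"wz":0},{"grip":0.01,"tx":0,"ty":-0.0175,"tz":0.0467,"wx":0,"wy":0,"wz":0},{"grip":0.01,"tx":0,"ty":-0.0198,"tz":0.0564,"wx":0,"wy":0,"wz":0},{"grip":0.01,"tx":0,"ty":-0.0212,"tz":0.0663,"wx":0,"wy":0,"wz":0},{"grip":0.01,"tx":0,"ty":-0.0226,"tz":0.0762,"wx":0,"wy":0,"wz":0},{"grip":0.01,"tx":0,"ty":-0.023,"tz":0.082,"wx":0,"wy":0,"wz":0},{"grip":0.01,"tx":0,"ty":-0.0232,"tz":0.0862,"wx":0,"wy":0,"wz":0},{"grip":0.01,"tx":0,"ty":-0.0232,"tz":0.0862,"wx":0,"wy":0,"wz":0},{"grip":0.01,"tx":0,"ty":-0.0232,"tz":0.0862,"wx":0,"wy":0,"wz":0}]}' 30
python3 - <<'E'
from h import *
c=snap('side','s8.png')
print(observe()['force'],observe()['ee_pos'])
g=cv2.cvtColor(c['image'],cv2.COLOR_RGB2GRAY)
for r in range(232,258): print(r,''.join('%4d'%v for v in g[r,312:358:1]))
E
```

```text
clock: 11.7
ee_pos: [0.3804, 0.2338, 0.1082]
tool_rot: [3.141, -0.001, 1.433]
force: [-1.3, -0.5, 7.5]
finger_gap: 0.0191
gripper_force: 43.3
[-0.90022668  0.2989781   8.10550346] [0.38042566 0.23374793 0.10824646]
232  106 108 112 116 119 120 126 134 134 130 122 119 115 118 127 133 134 135 146 163 168 169 167 164 162 166 169 169 168 166 166 165 164 166 169 167 166 167 177 188 199 203 206 207 207 206
233  100 104 116 132 137 133 134 140 138 134 129 124 125 125 132 136 136 133 134 137 139 140 139 139 138 139 139 138 140 140 139 137 138 138 140 138 139 143 151 166 179 185 194 201 205 198
234   95 103 122 140 146 138 131 131 132 128 124 122 122 125 129 131 129 127 128 127 127 127 127 127 128 126 128 128 129 126 128 128 128 126 129 128 128 129 133 142 150 158 174 191 200 190
235   93 101 123 146 149 137 128 126 126 123 119 114 115 120 122 125 126 127 125 125 125 126 126 126 126 127 125 126 126 126 126 127 125 127 126 126 127 124 123 120 120 132 155 182 196 187
236  100 103 125 147 151 141 126 125 124 124 117 113 111 111 116 121 126 125 127 125 125 125 125 125 126 127 126 126 127 125 125 
[... 3328 characters left out ...]
5 118 121 123 124 119 122 124 124 119 115 119 125 123 117 110 104  94  90  90  92  94  93  94  93  93  96 105 118 126 133 141 157 184
255  107 103  95  94  95  96  98  99  97  98  98 101 106 106 110 111 112 109 109 110 110 107 102 105 108 107 102  98  92  85  83  86  90  91  92  91  92  94  97 109 123 127 129 134 149 179
256  104 101  96  93  94  96  96  96  96  95  94  96  96  96  97  97  99  96  97  98  98  98  97  97  98 102 102 102  96  87  81  85  90  92  94  93  94  94  96 104 112 114 114 120 138 171
257   96  94  93  93  95  93  95  97  95  95  96  96  98 102 104 103 102 101  98  96  95 102 105 106 105 114 120 121 112  96  86  88  90  93  95  94  95  95  96  97 101 101 102 105 126 161
```

```bash
cat > ptr.py <<'E'
from h import *
import sys
c=load('side'); p=[.51038,.26614,-.13908]
def cen(f,cols,r0=243,r1=253):
    g=cv2.cvtColor(cv2.imread(f),cv2.COLOR_BGR2GRAY).astype(float); o=[]
    for k in cols:
        w=np.clip(120-g[r0:r1,k],0,None); o.append((k,(w*np.arange(r0,r1)).sum()/w.sum()))
    return o
def jig(uv,y=-.035):
    o,d=ray(c,uv); Rz=R.from_euler('z',-p[2]); o=Rz.apply(o-[p[0],p[1],0]); d=Rz.apply(d); return o+d*(y-o[1])/d[1]
def show(n,pts):
    q=np.array([jig(u) for u in pts]); k=np.polyfit(q[:,0],q[:,2],1)
    print(n,np.round([u[1] for u in pts],2),'slope',round(k[0],4),'z at ends',np.round(q[[0,-1]][:,[0,2]]*1e3,1).tolist())
show('mark',cen('pics/side1.png',range(320,325)))
show('pointer',cen('pics/'+sys.argv[1],range(326,345)))
show('ptr all',cen('pics/'+sys.argv[1],range(320,325)))
o=observe();print(o['ee_pos'],o['force'])
E
python3 ptr.py s8.png
```

```text
mark [246.94 246.9  247.15 247.62 247.73] slope -0.2991 z at ends [[-2.3, 147.2], [7.7, 144.7]]
pointer [247.31 247.33 247.37 247.46 247.5  247.47 247.62 247.62 247.6  247.57
 247.6  247.63 247.69 247.68 247.73 247.71 247.73 247.76 247.81] slope -0.0582 z at ends [[12.7, 145.7], [57.5, 143.0]]
ptr all [246.96 246.91 247.09 247.42 247.31] slope -0.1712 z at ends [[-2.3, 147.2], [7.7, 145.9]]
[0.38042566 0.23374793 0.10824646] [-0.90022668  0.2989781   8.10550346]
```

```bash
python3 -m handwheel '{"series":[{"grip":0.01,"tx":0,"ty":-0.0001,"tz":0.003,"wx":0,"wy":0,"wz":0},{"grip":0.01,"tx":0,"ty":-0.0002,"tz":0.006,"wx":0,"wy":0,"wz":0},{"grip":0.01,"tx":0,"ty":-0.0002,"tz":0.008,"wx":0,"wy":0,"wz":0},{"grip":0.01,"tx":0,"ty":-0.0002,"tz":0.008,"wx":0,"wy":0,"wz":0},{"grip":0.01,"tx":0,"ty":-0.0002,"tz":0.008,"wx":0,"wy":0,"wz":0}]}' 30
python3 - <<'E'
from h import *
c=snap('side','s9.png')
f=lambda n:cv2.resize(cv2.imread(n)[222:262,306:366],None,fx=12,fy=12,interpolation=cv2.INTER_CUBIC)[:290]
cv2.imwrite('pics/cmp.png',np.vstack([f('pics/side1.png')[100:390],f('pics/s9.png')]))
a=[cv2.resize(cv2.imread('pics/'+n)[232:257,306:366],None,fx=12,fy=12,interpolation=cv2.INTER_CUBIC) for n in('side1.png','s9.png')]
cv2.imwrite('pics/cmp.png',np.vstack(a))
E
python3 ptr.py s9.png
```

```text
clock: 12.25
ee_pos: [0.3802, 0.2338, 0.1003]
tool_rot: [3.141, -0.001, 1.433]
force: [-2.7, -0.8, 9.7]
finger_gap: 0.0187
gripper_force: 43.7
mark [246.94 246.9  247.15 247.62 247.73] slope -0.2991 z at ends [[-2.3, 147.2], [7.7, 144.7]]
pointer [247.81 247.85 247.85 247.91 247.84 247.83 247.79 247.89 247.81 247.84
 247.8  247.79 247.81 247.84 247.89 247.89 247.84 247.9  247.97] slope -0.0328 z at ends [[12.6, 144.3], [57.5, 142.5]]
ptr all [247.15 246.79 247.29 247.92 247.84] slope -0.3239 z at ends [[-2.3, 146.6], [7.7, 144.3]]
[0.38017308 0.23377805 0.10035117] [-2.17277985 -0.42697311  9.04601618]
```

View pics/cmp.png

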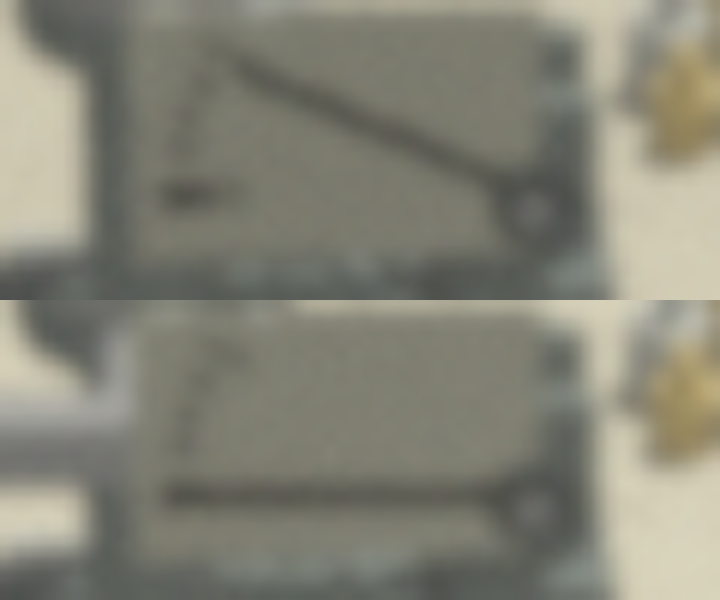

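```bash
cat >> ptr.py <<'E'
def cen2(f,cols,ctr,h):
    g=cv2.cvtColor(cv2.imread(f),cv2.COLOR_BGR2GRAY).astype(float); o=[]
    for k in cols:
        m=int(round(ctr(k))); s=g[m-h:m+h+1,k]; w=np.clip(np.percentile(s,85)-s-2,0,None); o.append((k,(w*np.arange(m-h,m+h+1)).sum()/w.sum()))
    return o
print('--');show('mark2',cen2('pics/side1.png',range(319,329),lambda k:248,4))
line=lambda k:237.5+(k-326)*(246.7-237.5)/(346-326)
for f in('side1.png','s3.png','s7.png'):show('raised ptr '+f,cen2('pics/'+f,range(328,345),line,4))
for f in('s8.png','s9.png'):show(f,cen2('pics/'+f,range(326,345),lambda k:248,4))
E
python3 ptr.py s9.png | sed -n '/--/,$p'
```

```text
--
mark2 [247.63 247.39 247.28 247.51 247.77 247.7  248.06 247.94 249.6  249.85] slope -0.3165 z at ends [[-4.8, 145.3], [17.6, 138.2]]
raised ptr side1.png [238.41 238.86 239.33 239.7  240.01 240.41 240.89 241.46 241.87 242.36
 242.68 242.99 243.44 243.98 244.42 244.89 245.29] slope -0.5281 z at ends [[17.9, 171.2], [57.5, 150.3]]
raised ptr s3.png [238.33 238.83 239.28 239.65 240.   240.43 240.87 241.48 241.85 242.3
 242.67 243.06 243.52 243.95 244.41 244.85 245.37] slope -0.5336 z at ends [[17.9, 171.5], [57.5, 150.1]]
raised ptr s7.png [238.43 238.82 239.29 239.74 240.03 240.36 240.92 241.32 241.9  242.36
 242.68 243.04 243.48 243.85 244.36 244.82 245.33] slope -0.5265 z at ends [[17.9, 171.2], [57.5, 150.2]]
s8.png [247.27 247.29 247.37 247.46 247.57 247.48 247.59 247.63 247.58 247.62
 247.63 247.62 247.73 247.74 247.75 247.71 247.95 247.89 247.96] slope -0.0678 z at ends [[12.7, 145.8], [57.5, 142.5]]
s9.png [247.84 247.88 247.86 247.92 247.83 247.83 247.83 247.92 247.82 247.83
 247.82 247.82 247.83 247.86 247.9  248.03 247.98 248.03 248.15] slope -0.0406 z at ends [[12.6, 144.2], [57.5, 142.0]]
```

```bash
python3 - <<'E'
import cv2,numpy as np
for n in('s8','s9'):
    g=cv2.cvtColor(cv2.imread(f'pics/{n}.png'),cv2.COLOR_BGR2GRAY)
    print(n)
    for r in range(226,256): print(r,''.join('%4d'%v for v in g[r,272:318:2]))
E
```

```text
s8
226   50  49  52  51  65 137 162  90  67  60  59 130 199 205 206 207 207 178 112 106 109 110 106
227   50  49  49  51  86 163 171  93  66  56  59 130 197 204 206 208 208 181 115 106 108 109  99
228   50  49  50  56 117 184 175  95  67  52  61 139 202 204 206 207 208 183 116 106 109 109  92
229   48  50  49  73 149 197 181  97  66  53  68 153 202 205 205 207 206 181 116 106 110 109  93
230   51  51  52  95 176 202 184 101  60  52  87 173 203 206 206 205 205 181 114 104 108 110  94
231   49  49  55 117 191 204 179  92  55  56 112 188 206 206 205 204 204 180 110 103 106 111 102
232   50  51  59 137 199 203 158  74  52  65 138 198 206 207 206 205 203 179 107 100 106 112 119
233   52  50  61 149 202 198 132  59  52  78 163 204 206 207 206 206 205 184 110  94 100 116 137
234   63  49  62 151 204 187 109  52  53  98 182 205 206 207 206 205 206 191 122  91  95 122 146
235   83  50  61 149 203 172  85  52  56 123 194 208 206 208 207 205 205 200 144  97  93 123 149
236   98  52  58 145 197 152  68  53  65 145 202 205 206 207 207 207 206 203 170 122 100 125 151
237  105  51  56 131 179 125  
[... 4025 characters left out ...]
1 182 181 157  99 106
249   53  59  54  82 166 189 190 198 198 198 199 200 199 199 198 199 200 200 200 200 170 101 103
250   53  71  61  89 181 200 202 203 203 204 204 204 204 203 203 204 203 203 204 204 174 102 103
251   55  83  72  91 185 203 203 202 205 205 203 203 203 204 204 204 203 197 194 190 166 103 101
252   52  87  76  89 185 204 205 203 203 205 205 203 203 206 205 203 193 176 166 159 143  98 103
253   52  87  79  88 182 204 205 204 202 205 204 203 205 206 206 198 169 145 128 124 116  94  99
254   51  87  83  83 177 203 203 204 202 203 205 205 205 205 207 187 133 109 101 100 104  94  96
255   55  85  85  80 169 202 202 204 204 205 206 206 206 207 206 178 107  92  88  94 107  93  94
```

```bash
cat > lev.py <<'E'
from h import *
import sys
c=load('side'); p=[.51038,.26614,-.13908]
def jig(uv,y=-.008):
    o,d=ray(c,uv); Rz=R.from_euler('z',-p[2]); o=Rz.apply(o-[p[0],p[1],0]); d=Rz.apply(d); return o+d*(y-o[1])/d[1]
def edge(f,cols,line):
    g=cv2.cvtColor(cv2.imread('pics/'+f),cv2.COLOR_BGR2GRAY).astype(float);o=[]
    for k in cols:
        m=int(round(line(k)))
        for r in range(m-5,m+6):
            if g[r,k]<160<=g[r+1,k]: o.append((k,r+(160-g[r,k])/(g[r+1,k]-g[r,k])));break
    q=np.array([jig(u) for u in o]);k=np.polyfit(q[:,0],q[:,2],1)
    print(f,len(o),'phi',round(-np.arctan(k[0]),4),'z@-80',round(np.polyval(k,-.08)*1e3,1),'perp to pivot',round((np.polyval(k,.075)-.135)*np.cos(np.arctan(k[0]))*1e3,1),np.round(o[0],1),np.round(o[-1],1))
if __name__=='__main__':
    edge('side1.png',range(286,303),lambda k:190+(125/5)+(k-282)*0.42)
    for f in sys.argv[1:]: edge(f,range(290,309),lambda k:246.5)
E
python3 lev.py s8.png s9.png
```

```text
side1.png 17 phi 0.483 z@-80 208.6 perp to pivot -6.8 [286.  220.1] [302.  226.8]
s8.png 19 phi 0.0449 z@-80 137.6 perp to pivot -4.3 [290.  245.5] [308.  245.7]
s9.png 19 phi 0.0188 z@-80 131.6 perp to pivot -6.3 [290.  247.5] [308.  247.3]
```

Lever edge and pointer slope both put the lever about 0.02 rad short of level. The pointer only looks on the mark because of parallax in front of the plate. I'll ease down a little further.

```bash
python3 -m handwheel '{"series":[{"grip":0.01,"tx":0,"ty":0,"tz":0.002,"wx":0,"wy":0,"wz":0},{"grip":0.01,"tx":0,"ty":0,"tz":0.004,"wx":0,"wy":0,"wz":0},{"grip":0.01,"tx":0,"ty":0,"tz":0.004,"wx":0,"wy":0,"wz":0},{"grip":0.01,"tx":0,"ty":0,"tz":0.004,"wx":0,"wy":0,"wz":0}]}' 30
python3 -c "
from h import *
snap('side','s10.png')"
python3 lev.py s9.png s10.png; python3 ptr.py s10.png|grep -v raised
```

```text
clock: 12.7
ee_pos: [0.3801, 0.2338, 0.0963]
tool_rot: [3.141, -0.001, 1.433]
force: [-1.7, -0.5, 8.2]
finger_gap: 0.0183
gripper_force: 43.9
side1.png 17 phi 0.483 z@-80 208.6 perp to pivot -6.8 [286.  220.1] [302.  226.8]
s9.png 19 phi 0.0188 z@-80 131.6 perp to pivot -6.3 [290.  247.5] [308.  247.3]
s10.png 19 phi -0.013 z@-80 128.6 perp to pivot -4.4 [290.  248.4] [308.  247.6]
mark [246.94 246.9  247.15 247.62 247.73] slope -0.2991 z at ends [[-2.3, 147.2], [7.7, 144.7]]
pointer [248.43 248.52 248.54 248.54 248.43 248.3  248.23 248.11 248.02 248.04
 247.98 247.93 247.96 247.93 247.9  247.88 247.82 247.9  248.04] slope 0.0179 z at ends [[12.6, 142.5], [57.5, 142.3]]
ptr all [246.96 246.94 247.37 248.12 248.24] slope -0.4689 z at ends [[-2.3, 147.2], [7.6, 143.2]]
[0.38011239 0.23377961 0.09632907] [-1.39262084 -0.80872238  8.0818168 ]
--
mark2 [247.63 247.39 247.28 247.51 247.77 247.7  248.06 247.94 249.6  249.85] slope -0.3165 z at ends [[-4.8, 145.3], [17.6, 138.2]]
 242.68 242.99 243.44 243.98 244.42 244.89 245.29] slope -0.5281 z at ends [[17.9, 171.2], [57.5, 150.3]]
 242.67 243.06 243.52 243.95 244.41 244.85 245.37] slope -0.5336 z at ends [[17.9, 171.5], [57.5, 150.1]]
 242.68 243.04 243.48 243.85 244.36 244.82 245.33] slope -0.5265 z at ends [[17.9, 171.2], [57.5, 150.2]]
s8.png [247.27 247.29 247.37 247.46 247.57 247.48 247.59 247.63 247.58 247.62
 247.63 247.62 247.73 247.74 247.75 247.71 247.95 247.89 247.96] slope -0.0678 z at ends [[12.7, 145.8], [57.5, 142.5]]
s9.png [247.84 247.88 247.86 247.92 247.83 247.83 247.83 247.92 247.82 247.83
 247.82 247.82 247.83 247.86 247.9  248.03 247.98 248.03 248.15] slope -0.0406 z at ends [[12.6, 144.2], [57.5, 142.0]]
```

All the estimates now agree with level to within about 0.01 rad, and there are no signs of bottoming out. I'll hold for 4 s.

```bash
python3 -m handwheel '{"series":[{"grip":0.01,"tx":0,"ty":0,"tz":0,"wx":0,"wy":0,"wz":0},{"grip":0.01,"tx":0,"ty":0,"tz":0,"wx":0,"wy":0,"wz":0},{"grip":0.01,"tx":0,"ty":0,"tz":0,"wx":0,"wy":0,"wz":0},{"grip":0.01,"tx":0,"ty":0,"tz":0,"wx":0,"wy":0,"wz":0},{"grip":0.01,"tx":0,"ty":0,"tz":0,"wx":0,"wy":0,"wz":0},{"grip":0.01,"tx":0,"ty":0,"tz":0,"wx":0,"wy":0,"wz":0},{"grip":0.01,"tx":0,"ty":0,"tz":0,"wx":0,"wy":0,"wz":0},{"grip":0.01,"tx":0,"ty":0,"tz":0,"wx":0,"wy":0,"wz":0},{"grip":0.01,"tx":0,"ty":0,"tz":0,"wx":0,"wy":0,"wz":0},{"grip":0.01,"tx":0,"ty":0,"tz":0,"wx":0,"wy":0,"wz":0},{"grip":0.01,"tx":0,"ty":0,"tz":0,"wx":0,"wy":0,"wz":0},{"grip":0.01,"tx":0,"ty":0,"tz":0,"wx":0,"wy":0,"wz":0},{"grip":0.01,"tx":0,"ty":0,"tz":0,"wx":0,"wy":0,"wz":0},{"grip":0.01,"tx":0,"ty":0,"tz":0,"wx":0,"wy":0,"wz":0},{"grip":0.01,"tx":0,"ty":0,"tz":0,"wx":0,"wy":0,"wz":0},{"grip":0.01,"tx":0,"ty":0,"tz":0,"wx":0,"wy":0,"wz":0},{"grip":0.01,"tx":0,"ty":0,"tz":0,"wx":0,"wy":0,"wz":0},{"grip":0.01,"tx":0,"ty":0,"tz":0,"wx":0,"wy":0,"wz":0},{"grip":0.01,"tx":0,"ty":0,"tz":0,"wx":0,"wy":0,"wz":0},{"grip":0.01,"tx":0,"ty":0,"tz":0,"wx":0,"wy":0,"wz":0}]}' 30
python3 -c "
from h import *
snap('side','s11.png')"
python3 lev.py s10.png s11.png; python3 ptr.py s11.png|sed -n 2p
```

```text
clock: 14.75
ee_pos: [0.3801, 0.2338, 0.0963]
tool_rot: [3.141, -0.001, 1.433]
force: [-1.2, -0.4, 8.0]
finger_gap: 0.0187
gripper_force: 43.9
side1.png 17 phi 0.483 z@-80 208.6 perp to pivot -6.8 [286.  220.1] [302.  226.8]
s10.png 19 phi -0.013 z@-80 128.6 perp to pivot -4.4 [290.  248.4] [308.  247.6]
s11.png 19 phi -0.0134 z@-80 128.5 perp to pivot -4.4 [290.  248.4] [308.  247.6]
pointer [248.39 248.47 248.56 248.57 248.46 248.28 248.15 248.15 248.11 248.02
```

Steady. I'll hold for 2 s more, then hand in.

```bash
python3 -m handwheel '{"series":[{"grip":0.01,"tx":0,"ty":0,"tz":0,"wx":0,"wy":0,"wz":0},{"grip":0.01,"tx":0,"ty":0,"tz":0,"wx":0,"wy":0,"wz":0},{"grip":0.01,"tx":0,"ty":0,"tz":0,"wx":0,"wy":0,"wz":0},{"grip":0.01,"tx":0,"ty":0,"tz":0,"wx":0,"wy":0,"wz":0},{"grip":0.01,"tx":0,"ty":0,"tz":0,"wx":0,"wy":0,"wz":0},{"grip":0.01,"tx":0,"ty":0,"tz":0,"wx":0,"wy":0,"wz":0},{"grip":0.01,"tx":0,"ty":0,"tz":0,"wx":0,"wy":0,"wz":0},{"grip":0.01,"tx":0,"ty":0,"tz":0,"wx":0,"wy":0,"wz":0},{"grip":0.01,"tx":0,"ty":0,"tz":0,"wx":0,"wy":0,"wz":0},{"grip":0.01,"tx":0,"ty":0,"tz":0,"wx":0,"wy":0,"wz":0},{"grip":0.01,"tx":0,"ty":0,"tz":0,"wx":0,"wy":0,"wz":0},{"grip":0.01,"tx":0,"ty":0,"tz":0,"wx":0,"wy":0,"wz":0},{"grip":0.01,"tx":0,"ty":0,"tz":0,"wx":0,"wy":0,"wz":0},{"grip":0.01,"tx":0,"ty":0,"tz":0,"wx":0,"wy":0,"wz":0},{"grip":0.01,"tx":0,"ty":0,"tz":0,"wx":0,"wy":0,"wz":0},{"grip":0.01,"tx":0,"ty":0,"tz":0,"wx":0,"wy":0,"wz":0},{"grip":0.01,"tx":0,"ty":0,"tz":0,"wx":0,"wy":0,"wz":0},{"grip":0.01,"tx":0,"ty":0,"tz":0,"wx":0,"wy":0,"wz":0},{"grip":0.01,"tx":0,"ty":0,"tz":0,"wx":0,"wy":0,"wz":0},{"grip":0.01,"tx":0,"ty":0,"tz":0,"wx":0,"wy":0,"wz":0}]}' 30 && python3 -c "
from h import *
print(sign_off())"
```

```text
clock: 16.8
ee_pos: [0.3801, 0.2338, 0.0963]
tool_rot: [3.141, -0.001, 1.433]
force: [-2.7, -1.6, 8.4]
finger_gap: 0.0184
gripper_force: 43.9
the job is handed in; nothing more can be done
None
```

I turned the stop knob to its free notch, brought the lever to level (about ±0.01 rad by camera), held it there for 4 s and handed the job in at 16.8 s, still holding it down; sign-off gave no verdict, and I took no final picture of the other things on the bench.

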